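# Slide the manifold cover aside and shut the red valve

## Robot

A 6-joint arm with a two-finger parallel gripper is mounted at the origin on a cart in front of the work surface, level with it; the furniture and walls round the work are solid. World frame = base frame: x ahead of the robot, y to its left, z up, the work surface at z = 0. Lengths are in mm, angles in rad, forces in N, time in s.
With the tool pointing down it reaches from about 350 to 975 mm from the base axis. Payload 7.1 kg.
Tool frame: the origin (TCP) lies on the front face of the gripper's body, between the roots of the fingers; the fingertips stand 80 mm ahead of it and the grasp point (between the pads) lies 61 mm ahead of it (env.tips_ahead is the distance from the TCP to the fingertips, in mm); z points along the fingers, y is the line along which they close (so a half turn about z gives the same grasp; the last joint's range is limited). The gripper opens to 88 mm and grips with 3 to 60 N. Pads are 20 mm wide; open, the fingers measure 115 mm over their backs; the gripper's body (75 mm by 178 mm) begins 61 mm behind the grasp point.
Start: joints at [1.175, 0.423, 1.63, -0, 1.089, -0.019], TCP at [229.935, 581.15, 302.675] pointing down, gripper open.
Joint ranges: [-3, 3], [-0.9, 2.11], [0.09, 2.58], [-1.31, 4.45], [0.11, 2.69], [-2.54, 2.54]. Speed limits (rad/s): [2.39, 2.39, 3.01, 3.14, 3.14, 3.14].

## Interface

Orientations are given as a unit quaternion [x, y, z, w].
In Python, from station import env, set_gripper, viewer, workorder gives the robot as it stands. Calls block until the motion is done:
- env.reach(position, orientation): joint-space move of the TCP to a pose.
- env.move_l(position, rot=None, rate=150, f_stop=None): straight line of the TCP; rot=None keeps the orientation; rate is the mean speed in mm/s. With f_stop (N) it stops when the force on the tool has changed by that much, and returns True; else False.
- env.move_joints(angles): joint-space move.
- set_gripper(opening): finger opening in mm; the grip force is fixed at half the most; returns when the fingers have stopped.
- env.hold(seconds).
- env.ik(position, orientation): joint angles nearest the present ones, or None.
- env.read_state(): the state.
- viewer.camera(name): name is "scene" or "top"; returns the picture (400x640x3 uint8, blue, green, red); there is no depth.
- viewer.camera_params(name): a dict with "fx", "fy", "cx", "cy" (pixels), "dist" ([k1, k2, p1, p2, k3] as OpenCV has them; the pictures are not rectified), "pose" (4x4, takes a point from camera to world coordinates). Camera axes: x right, y up, looking along -z (the intrinsics and any distortion apply to the point x, -y, -z); pixel columns grow to the right and rows downward; lengths in mm; the calibration is good to about 2 mm. A picture is of the moment at which its call begins. camera_params takes no time and is no camera call.
A pose or a line that the arm cannot do raises env.IKError and nothing moves.
- workorder.sign_off(): hands the job in; it is judged then, once.
The state is a dict: "time_s": time; "qpos": joint angles; "dq": joint speeds; "tau": joint torques, N m; "tool_pos": TCP position; "orientation": TCP orientation; "force": force on the tool from outside, world axes, zero at the start; "wrist_torque": the same for the moment, N m; "width": finger opening in mm; "grip_force": force on a finger pad.
Only numpy, scipy, OpenCV 4.12 (cv2) and the standard library are available. Lean on these libraries where they do the work, as an engineer would, in place of code of your own. Each camera call takes 0.05 s, during which the arm holds its last target. There are 200 camera calls.

## Task

Shut the water valve with the red handle by pushing with the fingertips; nothing needs to be gripped. First slide the yellow cover along its rails, without lifting it off, all the way over to the stop at the empty end of the tray; then push the red lever clockwise (seen from above) a quarter turn until it is fully shut, across its pipe. Leave the blue lever as it is, keep the cover parked, and do not disturb the jar, the solenoid valve or the screwdriver beside the tray.

Things in the scene. Friction and masses are not known exactly. Their poses are not given: they have to be found in the camera images.
- base: aluminium tray fixed to the bench, 164 (x) x 362 (y) x 10 mm; origin at the centre of its underside; turned by up to 0.2 rad. Two dark guide rails along y, 8 mm high above the plate, inner faces at x = +-73 mm; end stops of the same height, inner faces at y = +-173 mm. The two valves stand in the +y half; the -y half is empty, for parking the cover
- cover: loose yellow hood, 141 (x) x 150 (y) x 84 mm tall, 4 mm walls, 0.35 kg (varies), standing on the tray plate between the rails; origin at the centre of its underside, axes as the base's. It starts over both valves, at y = +80 to +94 mm in the base's frame; against the far stop its origin is at y = -98 mm. It slides with friction of about 1 to 4 N and stays put
- cover_lip (a point): the middle of the outer face to push on the cover: its +y end is open but for this lip, which spans the full width from 61 to 84 mm above the cover's underside. The point lies at y = +75 mm, 72 mm up in the cover's frame, 82 mm above the bench
- red_lever (a joint): red lever, rad: 0 = open (lies over its pipe, points to the base's -x), growing clockwise seen from above to 1.571 = shut, against its stop (points to the base's +y, across the pipe). In the base's frame it points along (-cos q, sin q). Starts at 0 to 0.25, turns stiffly (about 0.1 N m), stays where it is left
- blue_lever (a joint): blue lever, rad: 0 = open (lies over its pipe, points to the base's -x), growing clockwise seen from above to 1.571 = shut, against its stop (points to the base's +y, across the pipe). In the base's frame it points along (-cos q, sin q). Starts at 0 to 0.25, turns stiffly (about 0.1 N m), stays where it is left. To be left alone
- red_pivot (a point): point on the red lever's vertical turning axis, level with the top of its grip, 68 mm above the bench. The coloured grip reaches from 11 to 57 mm from the axis, is 14 mm wide and 18 mm tall (50 to 68 mm above the bench). The valves stand at x = +25, y = +48 and +133 mm in the base's frame; which of them is red varies
- red_tip (a point): top of the free end of the red lever, 57 mm from its axis, 68 mm above the bench; moves with the lever
- blue_pivot (a point): the same point of the valve with the blue lever, of equal build. Below each lever is a brass valve on a pipe along the base's x that reaches 39 mm either way, top at most 45 mm above the bench (the stem at the axis is higher)
- blue_tip (a point): top of the free end of the blue lever, 57 mm from its axis, 68 mm above the bench
- bean_jar: brown jar with black lid, 62 mm across, 78 mm tall, origin at the centre of its underside; loose, behind the tray; not to be disturbed
- solenoid_valve: brass solenoid valve with black coil, 49x62x64 mm, origin at the centre of its underside; loose, behind the tray; not to be disturbed
- screwdriver: red-handled screwdriver lying along its own y, 19x183x17 mm, origin at the centre of its underside; loose, in front of the tray; not to be disturbed

How it is judged:
By the outcome, as a careful person would: the job done as asked, in the order asked, and still so for the second after the job is handed in, with the robot touching nothing.
It also fails if it takes over 45 s, if anything falls off the work surface, if the arm or the gripper's body presses on something with over 40 N, if the wrist force passes 120 N, or if a joint passes its speed limit or range.

## Working session

There is one attempt and no reset: what is moved stays moved. The work goes in short steps, each a Python script; the robot and the scene stay as the last script left them, time stands still between calls to the robot, and variables do not carry over. Pictures are saved under pics/ and viewed, at most 10 in all, crops included, and the job is handed in when it is done.

```bash
mkdir -p pics; ls
python3 - <<'E'
from station import env,viewer
import cv2,numpy as np
for n in("scene","top"):
    cv2.imwrite(f"pics/{n}0.png",viewer.camera(n)); p=viewer.camera_params(n)
    print(n,{k:np.round(v,3).tolist() for k,v in p.items()})
s=env.read_state();print(s["tool_pos"],s["orientation"],s["time_s"],s["width"])
E
```

```text
pics
scene {'fx': 379.33, 'fy': 379.33, 'cx': 320.651, 'cy': 198.175, 'dist': [0.01, 0.0, 0.0, 0.0, 0.0], 'pose': [[0.864, 0.376, -0.336, 235.313], [-0.504, 0.623, -0.598, -566.566], [-0.015, 0.686, 0.728, 687.147], [0.0, 0.0, 0.0, 1.0]]}
top {'fx': 450.055, 'fy': 450.055, 'cx': 325.385, 'cy': 197.847, 'dist': [-0.049, 0.0, 0.0, 0.0, 0.0], 'pose': [[0.008, 0.989, -0.149, 379.915], [-1.0, 0.007, -0.004, -64.985], [-0.003, 0.149, 0.989, 932.745], [0.0, 0.0, 0.0, 1.0]]}
[229.80821885 580.77327966 301.96835004] [ 1.87296739e-01  9.82303116e-01 -7.06910236e-04 -1.37991001e-04] 0.1 88.11484992769948
```

View pics/scene0.png

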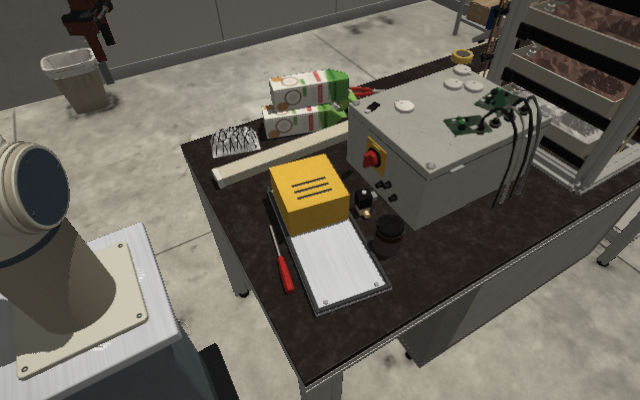

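View pics/top0.png

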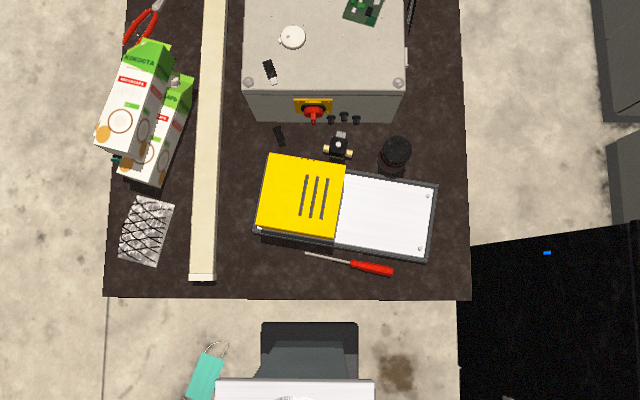

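The scene picture shows the yellow cover at about (310,195), on the far end of the tray. In the top picture its top face runs about (258–345, 153–240), with the empty plate to the right as far as (435,260). A beam (200,150) and a grey box (325,60) stand close by. Next I'll measure the tray, the cover and those clearances.

```bash
cat > h.py <<'E'
import cv2,numpy as np
from station import env,viewer,set_gripper,workorder
from scipy.spatial.transform import Rotation as R
def rays(n,px):
    p=viewer.camera_params(n);K=np.array([[p["fx"],0,p["cx"]],[0,p["fy"],p["cy"]],[0,0,1]])
    u=cv2.undistortPoints(np.array(px,float).reshape(-1,1,2),K,np.array(p["dist"])).reshape(-1,2)
    T=np.array(p["pose"]);d=np.c_[u[:,0],-u[:,1],-np.ones(len(u))]@T[:3,:3].T
    return T[:3,3],d
def plane(n,px,z):
    o,d=rays(n,px);return (o+d*((z-o[2])/d[:,2])[:,None])[:,:2]
def tri(a,b):
    o1,d1=rays("top",[a]);o2,d2=rays("scene",[b]);d1=d1[0];d2=d2[0]
    s=np.linalg.lstsq(np.c_[d1,-d2],o2-o1,rcond=None)[0]
    p,q=o1+s[0]*d1,o2+s[1]*d2;return (p+q)/2,np.linalg.norm(p-q)
def biggest(m):
    m=cv2.morphologyEx(m,cv2.MORPH_OPEN,np.ones((3,3)))
    return max(cv2.findContours(m,cv2.RETR_EXTERNAL,cv2.CHAIN_APPROX_NONE)[0],key=cv2.contourArea)
def rect(n,c,z):
    r=cv2.minAreaRect(plane(n,c.reshape(-1,2),z).astype(np.float32));return r,cv2.boxPoints(r)
E
python3 - <<'E'
from h import *
np.set_printoptions(suppress=True,precision=1)
for n in("top","scene"):
    im=cv2.imread(f"pics/{n}0.png");hsv=cv2.cvtColor(im,cv2.COLOR_BGR2HSV)
    roi=np.zeros(im.shape[:2],np.uint8)
    if n=="top": roi[140:275,245:450]=255
    else: roi[150:320,262:400]=255
    y=cv2.inRange(hsv,(18,150,90),(35,255,255))&roi
    v=hsv[...,2][y>0];print(n,np.histogram(v,8))
    t=cv2.inRange(hsv,(18,150,215),(35,255,255))&roi
    for m in(y,t):
        r,b=rect(n,biggest(m),94);print("cover",r,b.tolist())
    w=cv2.inRange(hsv,(0,0,150),(180,50,255))&roi
    r,b=rect(n,biggest(w),10);print("plate",r,b.tolist())
for a,b in [((190,275),(213,172)),((215,276),(216,184)),((243,88),(348,128)),((405,93),(430,168)),((256,153+0),(269,165)),((346,165),(346,183)),((268,153),(327,156))]: print(a,*tri(a,b))
im=cv2.imread("pics/top0.png")[60:290,180:460];s=cv2.imread("pics/scene0.png")[100:320,200:440]
cv2.imwrite("pics/c.png",np.hstack([cv2.resize(im,(400,329)),cv2.resize(s,(359,329))]))
E
```

```text
top (array([  25,  107,   43,   27,   63,   63,   52, 5321]), array([ 90. , 110.6, 131.2, 151.9, 172.5, 193.1, 213.8, 234.4, 255. ]))
cover ((511.2502136230469, -14.048866271972656), (150.5282440185547, 145.89300537109375), 80.53963470458984) [[426.92498779296875, -76.29948425292969], [570.8338012695312, -100.27923583984375], [595.575439453125, 48.201751708984375], [451.6666259765625, 72.18150329589844]]
cover ((512.974609375, -14.601417541503906), (149.0529022216797, 140.46823120117188), 80.467041015625) [[431.3677062988281, -76.46687316894531], [569.8961181640625, -99.73051452636719], [594.58154296875, 47.2640380859375], [456.0531005859375, 70.52767944335938]]
plate ((484.35516357421875, -181.55360412597656), (187.62716674804688, 145.36007690429688), 80.4211654663086) [[397.0774841308594, -261.96490478515625], [540.4108276367188, -286.1534729003906], [571.6328125, -101.14230346679688], [428.29949951171875, -76.9537353515625]]
scene (array([1362,   40,   51,   66,   69,   75,  139, 2336]), array([ 90. , 107.2, 124.5, 141.8, 159. , 176.2, 193.5, 210.8, 228. ]))
cover ((501.6863403320
[... 442 characters left out ...]
0.7929077148438, 43.86659240722656], [455.34710693359375, 66.48118591308594]]
plate ((483.9393615722656, -181.16726684570312), (180.80055236816406, 143.37075805664062), 80.4765396118164) [[398.28509521484375, -258.461181640625], [539.679931640625, -282.18206787109375], [569.5936279296875, -103.87335205078125], [428.19879150390625, -80.1524658203125]]
(190, 275) [355.  212.8  13.7] 6.8029441588281685
(215, 276) [349.8 162.   16.1] 14.605164618625796
(243, 88) [714.1 106.9  87.8] 23.899118751352827
(405, 93) [ 678.9 -200.   193.3] 7.072914180549959
(256, 153) [524.9  77.4  99.2] 129.1408220519707
(346, 165) [560.9 -98.5 129.8] 1.7237056084763347
(268, 153) [599.4  50.4  77.2] 5.635319384662795
```

View pics/c.png

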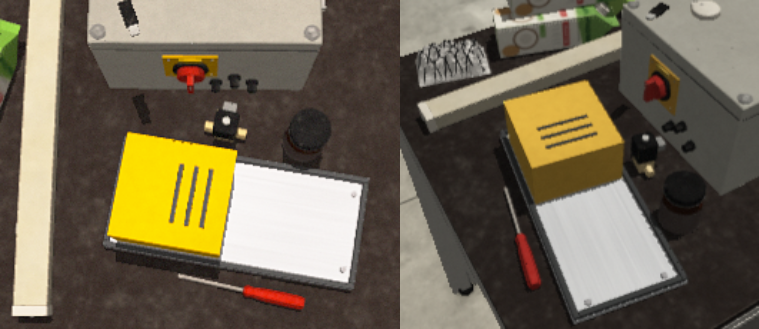

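The crops agree with the measurements. The cover's top measures 149×140 mm at (513,-14.6), and the tray is turned by about -0.166 rad with its origin near (497.5,-103.5). That puts the cover at y≈90 in the base's frame, within the stated range. Next I'll push the cover.

```bash
cat >> h.py <<'E'
TH=-0.1663; XH=np.array([np.cos(TH),np.sin(TH),0]); YH=np.array([-np.sin(TH),np.cos(TH),0]); O=np.array([497.5,-103.5,0])
W=lambda x,y,tipz: O+x*XH+y*YH+[0,0,tipz+80]
def local(p): d=np.asarray(p)-O; return np.round([d@XH,d@YH,d[2]-80],1)
Q=R.from_matrix(np.c_[-YH*-1,XH,[0,0,-1]]).as_quat() # tool y = base x
E
python3 - <<'E'
from h import *
M=R.from_quat(Q).as_matrix();print(np.linalg.det(M),M.round(2).tolist())
print(env.tips_ahead)
env.reach(W(0,205,222),Q);print(env.read_state()["qpos"])
set_gripper(50)
env.move_l(W(0,205,73),rate=200)
s=env.read_state();print(local(s["tool_pos"]),s["force"],s["width"],s["time_s"])
print(env.move_l(W(0,165,73),rate=80,f_stop=15))
print(env.read_state()["force"])
print(env.move_l(W(0,-35,73),rate=60,f_stop=15))
s=env.read_state();print(local(s["tool_pos"]),s["force"],s["time_s"])
cv2.imwrite("pics/t1.png",viewer.camera("top")[130:290,220:460].repeat(3,0).repeat(3,1))
E
```

```text
1.0000000000000007 [[0.17, 0.99, 0.0], [0.99, -0.17, 0.0], [0.0, 0.0, -1.0]]
80.0
[1.62827314e-01 3.00668124e-01 1.81756106e+00 1.77704247e-04
 1.02325544e+00 3.27765712e-01]
[  0.6 205.2  73.7] [ 0.14697951  0.18268762 -0.3031379 ] 49.79898418104702 3.7917
False
[ 0.90721853 -0.04971517 -0.31909085]
True
[-0.  -9.3 73. ] [1.75171364 5.47338502 1.47863944] 6.9667
```

View pics/t1.png

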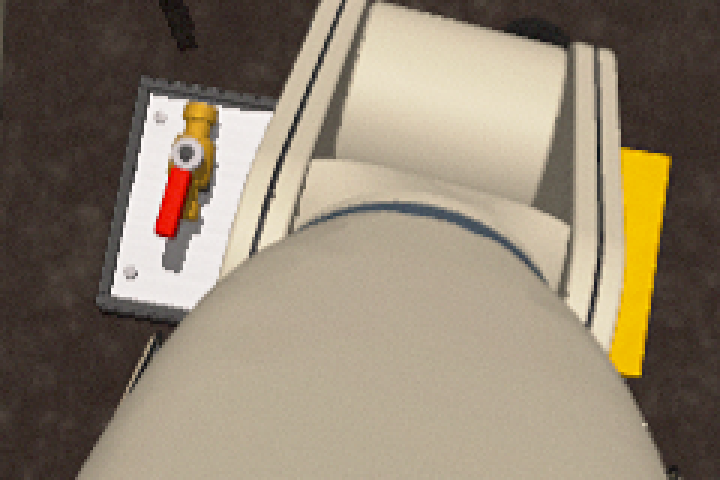

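The picture shows the red lever on the far valve (+y), pointing to -x at about crop (170,200). The cover's edge is at the right, mostly hidden by the arm. Next I'll back off, clear the view and measure the cover's end position and the levers.

Run:
```python
from h import *
env.move_l(W(0,15,73),rate=100); env.move_l(W(0,40,200),rate=250)
set_gripper(0)
q=np.array(env.read_state()["qpos"]);q[0]+=0.8;env.move_joints(q)
np.set_printoptions(suppress=True,precision=1)
for n in("top","scene"):
    im=viewer.camera(n);cv2.imwrite(f"pics/{n}2.png",im);hsv=cv2.cvtColor(im,cv2.COLOR_BGR2HSV)
    roi=np.zeros(im.shape[:2],np.uint8)
    if n=="top": roi[140:275,245:460]=255
    else: roi[150:330,262:400]=255
    lo=215 if n=="top" else 200
    r,b=rect(n,biggest(cv2.inRange(hsv,(21,150,lo),(35,255,255))&roi),94)
    print(n,"cover",r,local([*r[0],80]),[local([*p,80])[:2].tolist() for p in b])
    if n=="top":
        for c,z in(("red",68),("blue",68)):
            m=cv2.inRange(hsv,(0,150,80),(8,255,255)) if c=="red" else cv2.inRange(hsv,(100,120,60),(130,255,255))
            roi2=roi.copy();roi2[245:]=0
            r,b=rect(n,biggest(m&roi2),z);print(c,r[1],local([*r[0],80]),[local([*p,80])[:2].tolist() for p in b])
print(env.read_state()["time_s"])
t=cv2.imread("pics/top2.png")[130:290,230:460];s=cv2.imread("pics/scene2.png")[130:320,240:430]
cv2.imwrite("pics/c2.png",np.hstack([cv2.resize(t,(460,320)),cv2.resize(s,(320,320))]))
```

```text
top cover ((481.8751525878906, -199.35838317871094), (149.59991455078125, 140.48028564453125), 80.5705795288086) [  0.5 -97.1   0. ] [[-69.7, -172.0], [70.8, -171.8], [70.6, -22.2], [-69.9, -22.4]]
red (14.891799926757812, 44.66233825683594) [ -9.5 135.6   0. ] [[-32.3, 129.7], [12.2, 126.7], [13.3, 141.5], [-31.3, 144.6]]
blue (13.540088653564453, 45.065040588378906) [-9.3 49.   0. ] [[-31.9, 42.3], [13.2, 42.2], [13.2, 55.7], [-31.8, 55.8]]
scene cover ((479.9576110839844, -200.65274047851562), (147.44105529785156, 138.3697052001953), 80.3898696899414) [ -1.2 -98.7   0. ] [[-70.5, -172.3], [67.9, -172.5], [68.1, -25.1], [-70.3, -24.9]]
10.5083
```

View pics/c2.png

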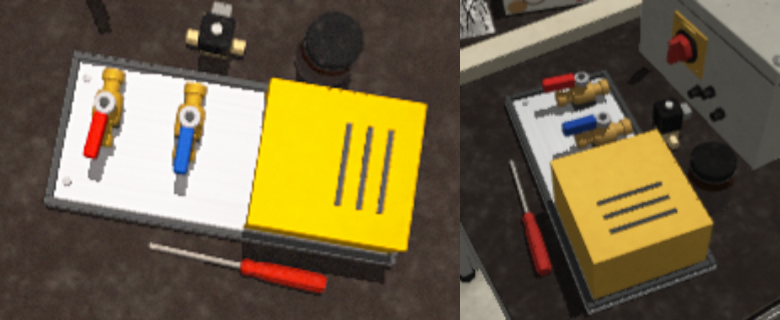

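The cover is at y = -97 to -99 in the base's frame, against the stop. The red lever is on the y=133 valve (crop (97,135)) at q≈0.07, and the blue one on y=48 (crop (184,150)) at q≈0. Both grips measure about 45×14 mm, as they should. Next I'll push the red lever round its arc.

Run:
```python
from h import *
piv=np.array([25,133.]);h=12;r=40
def pose(q,back=0,z=53):
    d=np.array([-np.cos(q),np.sin(q)]);t=np.array([np.sin(q),np.cos(q)])
    p=piv+r*d-(7+h+back)*t
    return W(*p,z),(R.from_euler("z",-q)*R.from_quat(Q)).as_quat()
p,o=pose(0.05,10,160);env.reach(p,o)
p,o=pose(0.05,10);print("down",env.move_l(p,rate=150,f_stop=15))
for q in [*np.arange(0.1,1.5,0.2),1.5,1.6,1.68]:
    p,o=pose(q);hit=env.move_l(p,o,rate=50,f_stop=25)
    s=env.read_state();f=np.array(s["force"]);print(round(q,2),hit,np.round([f@XH,f@YH,f[2]],1),local(s["tool_pos"]),s["time_s"])
    if hit: break
p,o=pose(min(q,1.57),25);env.move_l(p,rate=100)
p[2]+=150;env.move_l(p,rate=250)
a=np.array(env.read_state()["qpos"]);a[0]+=0.8;env.move_joints(a)
for n in("top","scene"): 
    im=viewer.camera(n);cv2.imwrite(f"pics/{n}3.png",im)
im=cv2.imread("pics/top3.png");hsv=cv2.cvtColor(im,cv2.COLOR_BGR2HSV);roi=np.zeros(im.shape[:2],np.uint8);roi[140:245,245:460]=255
for c,m,z in(("red",cv2.inRange(hsv,(0,150,80),(8,255,255)),68),("blue",cv2.inRange(hsv,(100,120,60),(130,255,255)),68),("cover",cv2.inRange(hsv,(21,150,215),(35,255,255)),94)):
    if c=="cover": roi[140:275]=255;roi[:,:245]=0
    rr,b=rect("top",biggest(m&roi),z);print(c,rr[1],local([*rr[0],80]),[local([*x,80])[:2].tolist() for x in b])
print(env.read_state()["time_s"])
t=im[130:290,230:460];s=cv2.imread("pics/scene3.png")[130:320,240:430]
cv2.imwrite("pics/c3.png",np.hstack([cv2.resize(t,(460,320)),cv2.resize(s,(320,320))]))
```

```text
down False
0.1 False [-1.1  0.1 -0.3] [-16.3 118.2  53.7] 13.025
0.3 False [ 0.2 -0.   0.4] [-18.7 126.5  53.2] 13.375
0.5 False [-0.2  0.6  0.9] [-19.1 135.4  53. ] 13.725
0.7 False [-0.6 -0.4  0.2] [-17.8 144.1  52.9] 14.075
0.9 False [-1.8 -0.6  0.4] [-14.8 152.4  52.9] 14.425
1.1 False [-1.2 -0.3 -0.2] [-10.  159.9  53. ] 14.775
1.3 False [ 0.4  0.2 -0.5] [ -3.8 166.4  53. ] 15.125
1.5 False [-1.   0.2  0.4] [  3.4 171.4  53. ] 15.475
1.6 False [-4.3 -0.4  1.8] [  6.1 173.1  52.8] 15.725
1.68 False [-13.5   0.7   8. ] [  6.5 174.2  52.4] 15.975
red (45.689876556396484, 15.646513938903809) [ 25.1 168.1   0. ] [[18.1, 145.0], [33.8, 145.6], [32.0, 191.2], [16.4, 190.6]]
blue (13.540088653564453, 45.065040588378906) [-9.3 49.   0. ] [[-31.9, 42.3], [13.2, 42.2], [13.2, 55.7], [-31.8, 55.8]]
cover (149.59991455078125, 140.48028564453125) [  0.5 -97.1   0. ] [[-69.7, -172.0], [70.8, -171.8], [70.6, -22.2], [-69.9, -22.4]]
18.7417
```

View pics/c3.png

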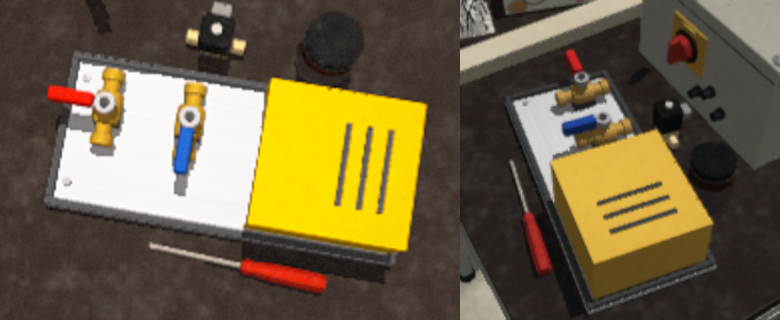

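The picture shows the red lever across its pipe (crop (70,96)). At the end of the push the tool stalled there while the force rose to 13.5 N, so it is against its stop. The blue lever, the cover and the three loose objects are where they were, and the arm is clear of everything.

```bash
python3 -c "
from station import workorder;print(workorder.sign_off())"
```

```text
the job is handed in; nothing more can be done
None
```

The job is handed in after about 19 s of robot time: the cover is parked against the far stop, the red lever is shut against its stop, and the blue lever, jar, solenoid valve and screwdriver are undisturbed; the sign-off gave no verdict.

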